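Latch the long casting mould

ROBOT

A 7-joint arm with a two-finger parallel gripper is mounted at the origin on a cart in front of the work surface, level with it; the furniture and walls round the work are solid. World frame = base frame: x ahead of the robot, y to its left, z up, the work surface at z = 0. Lengths are in m, angles in degrees, forces in N, time in s.
With the tool pointing down it reaches from about 0.425 to 0.875 m from the base axis. Payload 4.7 kg.
Tool frame: the origin (TCP) lies midway between the tips of the shut fingers; the grasp point (between the pads) lies 19 mm behind it; z points along the fingers, y is the line along which they close (so a half turn about z gives the same grasp; the last joint's range is limited). The gripper opens to 87 mm and grips with 3 to 60 N. Pads are 19 mm wide; open, the fingers measure 117 mm over their backs; the gripper's body (75 mm by 190 mm) begins 51 mm behind the grasp point.
Start: joints at [77.24, 18.392, -4.016, 83.108, 1.295, 78.541, -3.26], TCP at [0.152, -0.632, 0.223] pointing down, gripper open.
Joint ranges: [-163.93, 163.93], [-17.29, 119.83], [-79.2, 71.16], [3.27, 140.29], [-89.18, 269.18], [5.43, 117.66], [-154.24, 154.24]. Speed limits (degrees/s): [147.25, 147.25, 180, 180, 180, 180, 180].

INTERFACE

Orientations are given as [roll, pitch, yaw] about the fixed x, y, z axes, in that order (R = Rz(yaw) Ry(pitch) Rx(roll)).
In Python, from cell import env gives the robot as it stands. The module is installed in compiled form; this text tells all that it offers.
- The arm moves only by the tool step_arm, never from a script. Its argument "rows" is a list of rows, each an object with "angular": the turn, a rotation vector about the tool's x, y, z in units of pi rad (1.0 is pi rad), a list of three; "slide": the shift along the tool's x, y, z in units of 500 mm (1.0 is 500 mm), a list of three; "jaw": the opening, from 0 (shut) to 1 (fully open). A call has 1 to 10 rows; each row shifts and turns the commanded pose from where the row before left it, along the tool's axes as they then stand; what a row does not reach is not made up. A row lasts 1/8 s, in which the tool goes at most 62.5 mm and 10.7 degrees, less where a joint would pass 70% of its speed; a pose out of reach is approached as far as the arm can. A call with a number of a shift or a turn outside -1 to 1 is refused whole. A call with a gripper value outside its range is refused whole. The fingers move at their own pace and stop on an object; "newtons" is the grip in N (left out, the last holds). Time passes only in rows, so rows that do not move let the fingers close. It gives the time, the measured TCP pose, the force, the opening and the grip force at its end, in the units of the state.
- env.get_obs(): the state, without advancing time (a new reading comes with each control period).
- env.read_camera(name): name is "side" or "top" or "wrist"; returns the picture (384x512x3 uint8, red, green, blue); there is no depth.
- env.camera_info(name): a dict with "fx", "fy", "cx", "cy" (pixels), "R" (3x3) and "t" (3): a world point X has camera coordinates R X + t. Camera axes: x right, y down, z forward; pixel columns grow to the right and rows downward; lengths in m; the calibration is good to about 2 mm. The wrist camera is an equidistant fisheye: a pixel r from the principal point sees the ray r / f radians off the axis. A picture is of the moment at which its call begins: read the wrist's pose just before it. camera_info takes no time and is no camera call; for the wrist camera it gives the pose at the moment of the call.
- env.sign_off(): hands the job in; it is judged then, once.
The state is a dict: "time_s": time; "qpos": joint angles; "joint_velocities": joint speeds; "effort": joint torques, N m; "tool_pos": TCP position; "tool_rot": TCP orientation; "force": force on the tool from outside, world axes, zero at the start; "wrist_torque": the same for the moment, N m; "grip_width": finger opening in m; "grasp_force": force on a finger pad.
Only numpy, scipy, OpenCV 4.12 (cv2) and the standard library are available. Lean on these libraries where they do the work, as an engineer would, in place of code of your own. Each camera call takes 0.05 s, during which the arm holds its last target. There are 200 camera calls.

TASK

Two split casting moulds stand open on the bench, each with one draw latch on top. Close the longer mould: swing the wire bail of its latch over so that it hooks behind the keeper on the other half, then push the latch's lever back past centre and fully down, so that the mould halves are drawn together and the latch stays clamped. Leave the shorter mould's lever up.

Things in the scene. Friction and masses are not known exactly. Their poses are not given: they have to be found in the camera images.
- long_mould: Longer of two split plaster moulds, fixed: 200 mm long (own y), 118 across (x), top at z 46, two 11 mm collars at x -30, y +-66. Origin: bottom centre on the parting line. The -x half (robot side, yaw +-20 deg) has the latch lever; the +x half has the keeper, sprung (40 N closed): steel pad, top z 52, x 13 to 49; on it a hook x 17.5 to 28, 20 wide, top z 62.5, nose to +x. Latch is at y 0.
- long_bail_bar (a point): Middle of the cross bar (5 mm wire along mould y) of the long mould's bail: a loose wire loop 36 mm wide, pinned to the lever 16 mm from the lever's pivot, bar 52 mm from that pin. Starts leaning back (-x), bar about z 125; pushed forward past upright it falls by its weight over the hook (no need to move the lever first). Hooked: z 55, x 30 to 40. Clamped: x 22, z 56, in mould frame.
- long_lever (a joint): Long mould's lever, flat steel 18 mm wide, 4 thick, tip 58 mm from its pivot (axis along mould y, at mould x -14, z 60). 0: closed, flat towards -x, upper face z 64. 1.57: upright; stop at 1.95, leaning to +x. Starts 1.6 to 1.9, stays where left. With the bail hooked it takes 2 to 5 N at the tip to push back and down; the last 0.15 rad are past centre and hold by themselves.
- short_lever (a joint): The same angle for the like latch of the shorter mould (110 mm long, one collar), which stands in line with the long one, left or right of it. Starts at 1.6 to 1.9; leave it up. Behind the moulds, from world x 0.63 on and between world y -0.25 and 0.15, stands a tower of kiln trays over 320 mm high: keep arm and wrist clear of it on the way.

How it is judged (in metres and radians):
On the way:
1. the bail's bar lies down behind the keeper while the lever is still up (z of long_bail_bar in the frame of long_mould below 0.0595 m and x of long_bail_bar in the frame of long_mould above 0.022 m and value of joint long_lever above 0.7 rad), for 0.2 s.
At the end, for the whole second after the job is handed in: The long mould's lever is down past centre (within 0.1 rad of closed) and stays there by itself, with the bail's bar caught under the keeper's nose (less than 59.5 mm above the bench, beyond 15 mm on the keeper side of the parting line); the short mould's lever is still up (above 1.2 rad) (value of joint long_lever below 0.1 rad and z of long_bail_bar in the frame of long_mould below 0.0595 m and x of long_bail_bar in the frame of long_mould above 0.015 m and value of joint short_lever above 1.2 rad); the robot touches nothing.
It fails at once if the short mould's lever is pushed down (value of joint short_lever below 1.2 rad).
It also fails if it takes over 40 s, if anything falls off the work surface, if the arm or the gripper's body presses on something with over 40 N, if the wrist force passes 120 N, or if a joint passes its speed limit or range.

## Working session

There is one attempt and no reset: what is moved stays moved. The work goes in short steps, Python scripts to look and compute and a tool call to move; the robot and the scene stay as the last step left them, time stands still between calls to the robot, and variables do not carry over. Pictures are saved under pics/ and viewed, at most 10 in all, crops included, and the job is handed in when it is done.

Besides the shell and the picture viewer there is one more tool, called after ">>>" by a JSON object that holds its "method" and its "body". step_arm: Moves the arm, as the interface text tells. Shifts and turns lie within -1 to 1; 1 stands for 500 mm of shift or pi rad of turn. Its arguments: {"type":"object","properties":{"rows":{"type":"array"},"newtons":{"type":"number"}},"required":["rows"]}

```bash
mkdir -p pics; python3 - <<'E'
from cell import env
import cv2
for n in("top","side"):
    cv2.imwrite(f"pics/{n}0.png",env.read_camera(n)[:,:,::-1])
    c=env.camera_info(n);print(n,c)
o=env.get_obs();print({k:o[k] for k in("time_s","tool_pos","tool_rot","force","grip_width")})
E
```

```text
top {'fx': 372.03828674894476, 'fy': 372.03828674894476, 'cx': 256.50712223618046, 'cy': 196.85214686705856, 'R': array([[ 0.02174411, -0.99964588, -0.01533954],
       [-0.99341019, -0.01987638, -0.11287656],
       [ 0.11253169,  0.01769285, -0.9934906 ]]), 't': array([-0.21123503,  0.53283032,  0.85748786])}
side {'fx': 348.58172910917136, 'fy': 348.58172910917136, 'cx': 255.41887282712747, 'cy': 191.05428373071135, 'R': array([[-0.96774012, -0.25178883,  0.00902426],
       [-0.15163152,  0.55343716, -0.81897203],
       [ 0.20121365, -0.79392046, -0.57376247]]), 't': array([0.42131026, 0.24019407, 0.62210695])}
{'time_s': 0.1, 'tool_pos': array([ 0.15230552, -0.63140215,  0.22159065]), 'tool_rot': array([-1.79904029e+02,  6.58597093e-03,  1.35674670e+01]), 'force': array([-0.03581665,  0.49119902,  0.24924246]), 'grip_width': 0.08718099338695366}
```

View pics/top0.png

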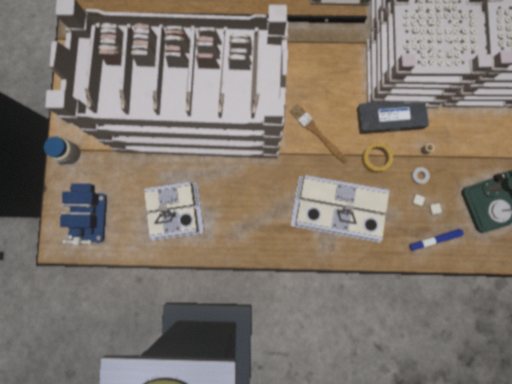

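View pics/side0.png

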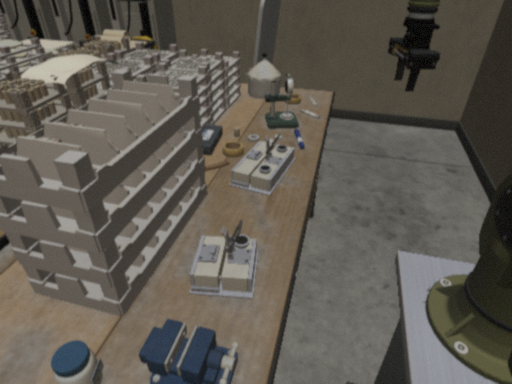

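The top view shows the long mould on the right (about px 341,208; collars at 313,214 and 371,225) and the short one at 173,210. The side view shows the long mould farther away, at about (263,167). I'll zoom in on it and measure the collars.

```bash
cat > h.py <<'E'
import numpy as np,cv2
from cell import env
def ray(n,u,v,c=None):
    c=c or env.camera_info(n);R=np.array(c["R"]);t=np.array(c["t"])
    d=R.T@np.array([(u-c["cx"])/c["fx"],(v-c["cy"])/c["fy"],1]);return -R.T@t,d
def onz(n,u,v,z):
    o,d=ray(n,u,v);return o+d*(z-o[2])/d[2]
def proj(n,X):
    c=env.camera_info(n);p=np.array(c["R"])@X+c["t"];return c["fx"]*p[0]/p[2]+c["cx"],c["fy"]*p[1]/p[2]+c["cy"]
E
python3 - <<'E'
from h import *
im=cv2.imread("pics/top0.png");a=im[165:255,280:400]
g=cv2.cvtColor(im,cv2.COLOR_BGR2GRAY)
for (u,v) in((313,214),(371,225)):
    m=np.zeros_like(g);m[v-8:v+9,u-8:u+9]=1
    ys,xs=np.nonzero((g<70)&(m>0));print(xs.mean(),ys.mean(),len(xs),onz("top",xs.mean(),ys.mean(),.055))
for uv in((304,177),(391,189),(383,242),(293,227)):print(onz("top",*uv,.0))
b=cv2.imread("pics/side0.png")[125:200,220:310]
A=cv2.resize(a,(720,540),interpolation=2);B=cv2.resize(b,(720,600),interpolation=2)
cv2.imwrite("pics/a.png",A);cv2.imwrite("pics/b.png",B)
E
```

```text
313.10769230769233 213.8 65 [ 0.49762639 -0.33114571  0.055     ]
370.5 224.36764705882354 68 [ 0.47620251 -0.46179628  0.055     ]
[ 0.59201999 -0.31572872  0.        ]
[ 0.56631737 -0.52874865  0.        ]
[ 0.43685359 -0.50712486  0.        ]
[ 0.46833839 -0.28993066  0.        ]
```

View pics/a.png

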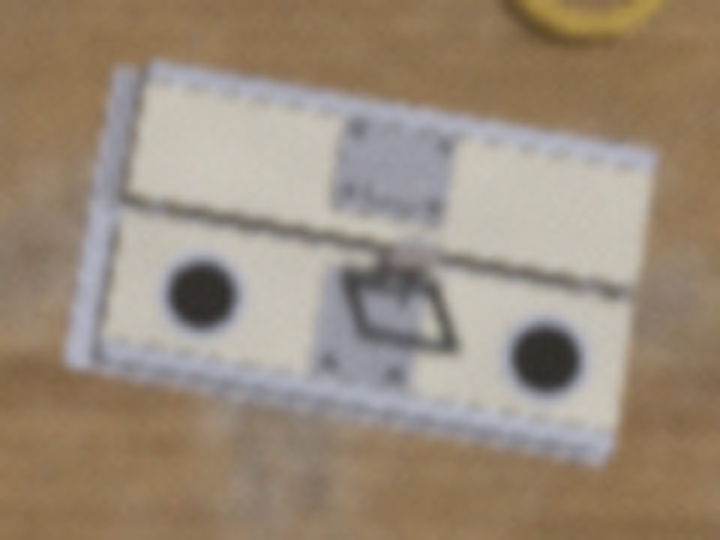

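The crop shows the long mould with collars at (202,295) and (545,357), the keeper pad at (392,165), and the bail's bar leaning back at about (412,344). From the collars the origin is about (0.5165, -0.401) and the yaw -9.3°. I'm moving behind the bail with the jaw shut and the tool x aligned with the mould x.

>>> {"method": "step_arm", "body": {"rows": [{"angular": [0, 0, 0.0424], "slide": [0, 0, 0], "jaw": 0}, {"angular": [0, 0, 0.0424], "slide": [0, 0, 0], "jaw": 0}, {"angular": [0, 0, 0.0424], "slide": [0, 0, 0], "jaw": 0}, {"angular": [0, 0, 0], "slide": [0.075, -0.082, 0], "jaw": 0}, {"angular": [0, 0, 0], "slide": [0.075, -0.082, 0], "jaw": 0}, {"angular": [0, 0, 0], "slide": [0.075, -0.082, 0], "jaw": 0}, {"angular": [0, 0, 0], "slide": [0.075, -0.082, 0], "jaw": 0}, {"angular": [0, 0, 0], "slide": [0.075, -0.082, 0], "jaw": 0}, {"angular": [0, 0, 0], "slide": [0.075, -0.082, 0], "jaw": 0}, {"angular": [0, 0, 0], "slide": [0.075, -0.082, 0], "jaw": 0}]}}

```text
time_s: 1.35
tool_pos: [0.459, -0.3899, 0.2222]
tool_rot: [-180.0, 0.0, -9.3]
force: [0.5, -0.8, 0.5]
grip_width: 0.0016
grasp_force: 0.0
```

```bash
cat >> h.py <<'E'
O=np.array([.5165,-.4013,0]);ps=np.radians(-9.3)
X=np.array([np.cos(ps),np.sin(ps),0]);Y=np.array([-np.sin(ps),np.cos(ps),0])
def m(p):
    p=np.asarray(p)-O;return np.round(1000*np.array([p@X,p@Y,p[2]]),1)
def w(x,y,z):return O+X*x/1e3+Y*y/1e3+np.array([0,0,z/1e3])
def wproj(P):
    c=env.camera_info("wrist");p=np.array(c["R"])@P+c["t"];th=np.arctan2(np.hypot(p[0],p[1]),p[2]);s=th/np.hypot(p[0],p[1])
    return c["cx"]+c["fx"]*s*p[0],c["cy"]+c["fy"]*s*p[1]
E
python3 - <<'E'
from h import *
print(m(env.get_obs()["tool_pos"]))
print("bar start",m(onz("top",348.7,222.3,.125)))
im=env.read_camera("wrist")[:,:,::-1].copy()
for P in((-30,66,57),(-30,-66,57),(-29,0,125),(13,0,52),(49,0,52),(0,100,46),(0,-100,46)):
    u,v=wproj(w(*P));print(P,u,v);cv2.circle(im,(int(u),int(v)),2,(0,0,255),-1)
cv2.imwrite("pics/w1.png",cv2.resize(im,(800,600)))
E
```

```text
[-58.6   2.  222.2]
bar start [-40.4  -1.4 125. ]
(-30, 66, 57) 214.08641951858436 156.98446861704986
(-30, -66, 57) 330.6423660136677 158.7494336916552
(-29, 0, 125) 275.38941548640435 169.96980308495299
(13, 0, 52) 273.34618868926856 118.72646620386776
(49, 0, 52) 273.8516439759222 86.57201355024466
(0, 100, 46) 186.40335943293132 130.10390618302858
(0, -100, 46) 357.7216711679413 133.01986502143473
```

View pics/w1.png

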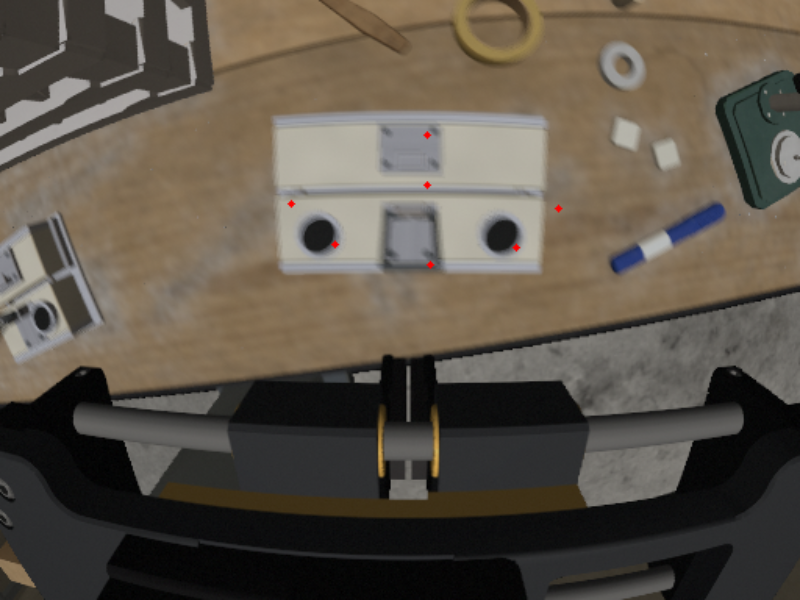

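The wrist view shows collars at (318,236) and (502,236). My predicted points sit about 16 px to the right of them. The arm was probably still settling, so I'll take it again now that it is at rest.

```bash
python3 - <<'E'
from h import *
o=env.get_obs();print(m(o["tool_pos"]),o["joint_velocities"].round(2))
c=env.camera_info("wrist");R=np.array(c["R"]);t=np.array(c["t"]);print(-R.T@t,m(-R.T@t),R.round(3),c["fx"])
im=env.read_camera("wrist")[:,:,::-1].copy()
g=cv2.cvtColor(im,cv2.COLOR_BGR2GRAY)
def wz(u,v,z):
    x,y=(u-c["cx"])/c["fx"],(v-c["cy"])/c["fy"];th=np.hypot(x,y);d=R.T@np.array([x/th*np.sin(th),y/th*np.sin(th),np.cos(th)])
    o=-R.T@t;return o+d*(z-o[2])/d[2]
for u0,v0 in((203,151),(321,151)):
    s=g[v0-14:v0+15,u0-14:u0+15];ys,xs=np.nonzero(s<60);u,v=xs.mean()+u0-14,ys.mean()+v0-14
    P=wz(u,v,.055);print(u,v,len(xs),P,m(P))
cv2.imwrite("pics/w2.png",cv2.resize(im[100:190,205:325],(800,600),interpolation=2))
E
```

```text
[-52.2  11.4 222.2] [ 0.91 -1.09 -0.98  1.29 -2.32  0.8   8.55]
[ 0.54770835 -0.39390627  0.38435542] [ 29.6  12.3 384.4] [[-0.15  -0.989 -0.005]
 [-0.944  0.142  0.297]
 [-0.292  0.049 -0.955]] 297.3186396354542
211.3568281938326 156.51982378854626 227 [ 0.49829376 -0.32792884  0.055     ] [-29.8  69.5  55. ]
328.6304347826087 157.52173913043478 230 [ 0.47752805 -0.45978263  0.055     ] [-29. -64.  55.]
```

View pics/w2.png

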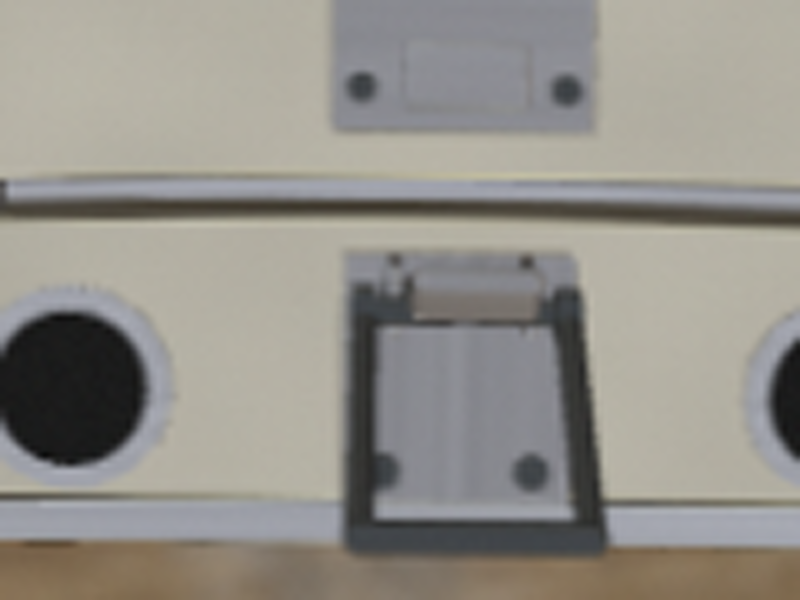

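The crop shows the bail's bar at (475,535) and the lever seen end-on at (478,295). The keeper pad's near edge is at (463,130). I'll read the state again now that the arm has settled.

```bash
cat >> h.py <<'E'
def wz(c,u,v,z):
    R=np.array(c["R"]);t=np.array(c["t"])
    x,y=(u-c["cx"])/c["fx"],(v-c["cy"])/c["fy"];th=np.hypot(x,y);d=R.T@np.array([x/th*np.sin(th),y/th*np.sin(th),np.cos(th)])
    o=-R.T@t;return o+d*(z-o[2])/d[2]
E
python3 - <<'E'
from h import *
for i in range(3):
    c=env.camera_info("wrist");o=env.get_obs();print(m(o["tool_pos"]),o["tool_rot"],o["joint_velocities"].round(2))
    im=env.read_camera("wrist")[:,:,::-1].copy()
g=cv2.cvtColor(im,cv2.COLOR_BGR2GRAY)
for u0,v0 in((211,157),(328,157)):
    s=g[v0-14:v0+15,u0-14:u0+15];ys,xs=np.nonzero(s<60);u,v=xs.mean()+u0-14,ys.mean()+v0-14
    P=wz(c,u,v,.057);print(u,v,len(xs),P,m(P))
for z in(.115,.12,.125,.13):print(z,m(wz(c,276,180,z)),m(onz("top",348.7,222.3,z)))
E
```

```text
[-54.3   8.9 222.2] [-1.79736233e+02 -1.35763455e-01 -8.63538059e+00] [ 2.99 -0.38  4.55  0.55  3.07  0.79  3.08]
[-56.9   4.9 222. ] [-1.79885791e+02 -8.40397424e-03 -8.88459496e+00] [ 2.76 -0.46  4.2   0.39  2.12  0.43  0.82]
[-58.8   1.9 222. ] [-1.79980464e+02  5.84091039e-02 -9.13908776e+00] [ 2.06 -0.34  2.89  0.14  0.83  0.19  0.05]
206.46648793565683 152.37533512064343 373 [ 0.49568061 -0.3332125   0.057     ] [-31.5  63.8  57. ]
323.3661202185792 152.6693989071038 366 [ 0.47465971 -0.46311126  0.057     ] [-31.3 -67.8  57. ]
0.115 [-48.1 -11.5 115. ] [-39.5  -3.6 115. ]
0.12 [-46.8 -11.2 120. ] [-40.   -2.5 120. ]
0.125 [-45.4 -10.9 125. ] [-40.4  -1.4 125. ]
0.13 [-44.1 -10.7 130. ] [-40.8  -0.4 130. ]
```

>>> {"method": "step_arm", "body": {"rows": [{"angular": [0, 0, 0], "slide": [-0.02, 0.002, 0], "jaw": 0}, {"angular": [0, 0, 0], "slide": [0, 0, 0.07], "jaw": 0}, {"angular": [0, 0, 0], "slide": [0, 0, 0.07], "jaw": 0}, {"angular": [0, 0, 0], "slide": [0, 0, 0.07], "jaw": 0}, {"angular": [0, 0, 0], "slide": [0, 0, 0.008], "jaw": 0}, {"angular": [0, 0, 0], "slide": [0, 0, 0], "jaw": 0}, {"angular": [0, 0, 0], "slide": [0, 0, 0], "jaw": 0}, {"angular": [0, 0, 0], "slide": [0, 0, 0], "jaw": 0}]}}

```text
time_s: 2.6
tool_pos: [0.4486, -0.3912, 0.115]
tool_rot: [179.9, -0.1, -9.3]
force: [0.7, 0.1, 0.4]
grip_width: 0.0003
grasp_force: 0.0
```

>>> {"method": "step_arm", "body": {"rows": [{"angular": [0, 0, 0], "slide": [0.016, 0, 0], "jaw": 0}, {"angular": [0, 0, 0], "slide": [0.016, 0, 0], "jaw": 0}, {"angular": [0, 0, 0], "slide": [0.016, 0, -0.002], "jaw": 0}, {"angular": [0, 0, 0], "slide": [0.016, 0, -0.004], "jaw": 0}, {"angular": [0, 0, 0], "slide": [0.016, 0, -0.005], "jaw": 0}, {"angular": [0, 0, 0], "slide": [0.016, 0, -0.005], "jaw": 0}, {"angular": [0, 0, 0], "slide": [0.016, 0, 0], "jaw": 0}, {"angular": [0, 0, 0], "slide": [0.016, 0, 0], "jaw": 0}, {"angular": [0, 0, 0], "slide": [0, 0, 0], "jaw": 0}, {"angular": [0, 0, 0], "slide": [0, 0, 0], "jaw": 0}]}}

```text
time_s: 3.85
tool_pos: [0.5108, -0.401, 0.1214]
tool_rot: [-180.0, 0.0, -9.3]
force: [-0.6, -0.3, -0.8]
grip_width: 0.0003
grasp_force: 0.0
```

```bash
python3 - <<'E'
from h import *
env.read_camera("top")
o=env.get_obs();print(m(o["tool_pos"]),o["force"])
im=np.ascontiguousarray(env.read_camera("side")[:,:,::-1]);w_=np.ascontiguousarray(env.read_camera("wrist")[:,:,::-1])
a=cv2.resize(im[115:205,215:315],(400,360),interpolation=2);b=cv2.resize(w_[90:230,190:345],(400,360),interpolation=2)
cv2.imwrite("pics/s3.png",np.hstack([a,b]))
E
```

```text
[ -5.7  -0.7 121.4] [0.86342922 0.11076956 0.68289073]
```

View pics/s3.png

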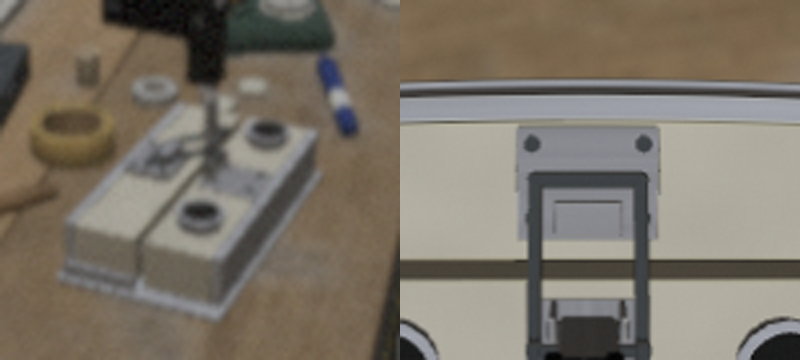

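The right half (wrist view) shows the bail lying over the keeper hook, with the bar at about (587,180) and the lever still up. Next I'm taking the finger over to the keeper side of the lever.

>>> {"method": "step_arm", "body": {"rows": [{"angular": [0, 0, 0], "slide": [0, 0, -0.03], "jaw": 0}, {"angular": [0, 0, 0], "slide": [0.041, 0, 0], "jaw": 0}, {"angular": [0, 0, 0], "slide": [0.041, 0, 0], "jaw": 0}, {"angular": [0, 0, 0], "slide": [0, 0, 0], "jaw": 0}, {"angular": [0, 0, 0], "slide": [0, 0, 0.031], "jaw": 0}, {"angular": [0, 0, 0], "slide": [0, 0, 0.031], "jaw": 0}, {"angular": [0, 0, 0], "slide": [0, 0, 0], "jaw": 0}, {"angular": [0, 0, 0], "slide": [0, 0, 0], "jaw": 0}]}}

```text
time_s: 5.0
tool_pos: [0.5513, -0.4077, 0.1054]
tool_rot: [-180.0, 0.0, -9.3]
force: [0.8, -0.3, 0.3]
grip_width: 0.0005
grasp_force: 0.0
```

```bash
python3 - <<'E'
from h import *
o=env.get_obs();print(m(o["tool_pos"]),o["force"],o["time_s"])
a=np.ascontiguousarray(env.read_camera("side")[:,:,::-1]);b=np.ascontiguousarray(env.read_camera("wrist")[:,:,::-1])
a=cv2.resize(a[125:195,225:305],(400,360),interpolation=2);b=cv2.resize(b[110:250,190:345],(400,360),interpolation=2)
cv2.imwrite("pics/s4.png",np.hstack([a,b]))
E
```

```text
[ 35.3  -0.7 105.4] [ 0.75125619 -0.29664386  0.34070209] 5.0
```

View pics/s4.png

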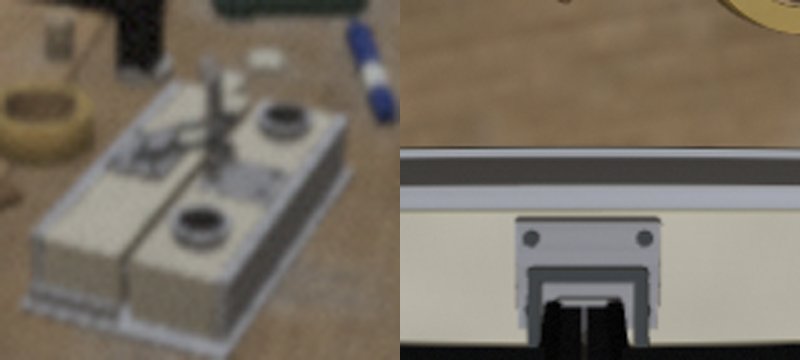

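The side half shows the lever upright at (212,110), the finger on its keeper side at (145,65), and the bail lying down on the pad. I'm pushing the lever along its arc.

>>> {"method": "step_arm", "body": {"rows": [{"angular": [0, 0, 0], "slide": [-0.019, 0, -0.001], "jaw": 0}, {"angular": [0, 0, 0], "slide": [-0.019, 0, -0.001], "jaw": 0}, {"angular": [0, 0, 0], "slide": [-0.016, 0, -0.004], "jaw": 0}, {"angular": [0, 0, 0], "slide": [-0.016, 0, -0.004], "jaw": 0}, {"angular": [0, 0, 0], "slide": [-0.0135, 0, 0.001], "jaw": 0}, {"angular": [0, 0, 0], "slide": [-0.0135, 0, 0.001], "jaw": 0}, {"angular": [0, 0, 0], "slide": [-0.014, 0, 0.005], "jaw": 0}, {"angular": [0, 0, 0], "slide": [-0.014, 0, 0.005], "jaw": 0}, {"angular": [0, 0, 0], "slide": [0, 0, 0], "jaw": 0}]}}

```text
time_s: 6.22
tool_pos: [0.4896, -0.3974, 0.1042]
tool_rot: [-180.0, 0.0, -9.3]
force: [2.3, -1.4, -1.0]
grip_width: 0.0005
grasp_force: 0.8
```

```bash
python3 - <<'E'
from h import *
o=env.get_obs();print(m(o["tool_pos"]),o["force"],o["time_s"])
a=np.ascontiguousarray(env.read_camera("side")[:,:,::-1]);b=np.ascontiguousarray(env.read_camera("wrist")[:,:,::-1])
a=cv2.resize(a[125:195,225:305],(400,360),interpolation=2);b=cv2.resize(b[90:230,190:345],(400,360),interpolation=2)
cv2.imwrite("pics/s5.png",np.hstack([a,b]))
E
```

```text
[-27.2  -0.5 104.2] [ 2.32864787 -1.35346221 -0.95023885] 6.225
```

View pics/s5.png

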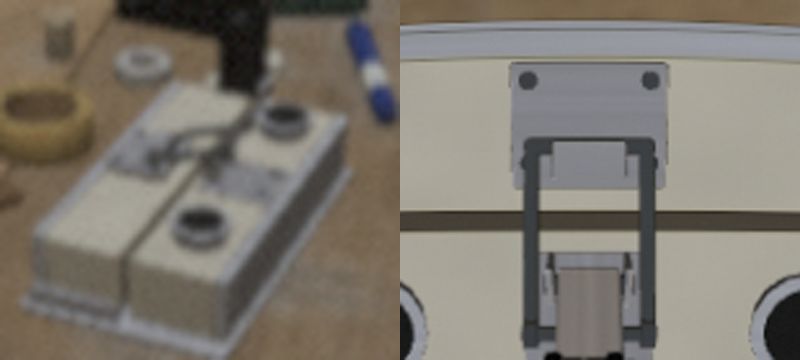

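The wrist half shows the bar (590,147) caught behind the hook, with the lever tilting back under the finger. I'm continuing down.

>>> {"method": "step_arm", "body": {"rows": [{"angular": [0, 0, 0], "slide": [-0.012, 0, 0.009], "jaw": 0}, {"angular": [0, 0, 0], "slide": [-0.012, 0, 0.009], "jaw": 0}, {"angular": [0, 0, 0], "slide": [-0.009, 0, 0.012], "jaw": 0}, {"angular": [0, 0, 0], "slide": [-0.009, 0, 0.012], "jaw": 0}, {"angular": [0, 0, 0], "slide": [-0.0035, 0, 0.009], "jaw": 0}, {"angular": [0, 0, 0], "slide": [-0.0035, 0, 0.009], "jaw": 0}, {"angular": [0, 0, 0], "slide": [-0.002, 0, 0.008], "jaw": 0}, {"angular": [0, 0, 0], "slide": [-0.002, 0, 0.008], "jaw": 0}, {"angular": [0, 0, 0], "slide": [0, 0, 0.006], "jaw": 0}, {"angular": [0, 0, 0], "slide": [0, 0, 0], "jaw": 0}]}}

```text
time_s: 7.58
tool_pos: [0.4643, -0.3936, 0.0646]
tool_rot: [179.9, -0.1, -9.3]
force: [-0.9, -0.0, 3.7]
grip_width: 0.0002
grasp_force: 1.7
```

>>> {"method": "step_arm", "body": {"rows": [{"angular": [0, 0, 0], "slide": [0, 0, 0.003], "jaw": 0}, {"angular": [0, 0, 0], "slide": [0, 0, 0.003], "jaw": 0}, {"angular": [0, 0, 0], "slide": [0, 0, 0], "jaw": 0}, {"angular": [0, 0, 0], "slide": [0, 0, 0], "jaw": 0}]}}

```text
time_s: 8.07
tool_pos: [0.4643, -0.3938, 0.064]
tool_rot: [179.9, -0.1, -9.3]
force: [-5.0, 3.5, 17.3]
grip_width: 0.0007
grasp_force: 8.2
```

At z 64.0 with 17 N, the lever is at its end stop. I'm lifting off and checking.

>>> {"method": "step_arm", "body": {"rows": [{"angular": [0, 0, 0], "slide": [0, 0, -0.03], "jaw": 0}, {"angular": [0, 0, 0], "slide": [0, 0, -0.08], "jaw": 0}, {"angular": [0, 0, 0], "slide": [-0.03, 0, -0.08], "jaw": 0}, {"angular": [0, 0, 0], "slide": [0, 0, 0], "jaw": 0}, {"angular": [0, 0, 0], "slide": [0, 0, 0], "jaw": 0}, {"angular": [0, 0, 0], "slide": [0, 0, 0], "jaw": 0}, {"angular": [0, 0, 0], "slide": [0, 0, 0], "jaw": 0}]}}

```text
time_s: 8.95
tool_pos: [0.4487, -0.3902, 0.1543]
tool_rot: [-179.9, 0.1, -9.3]
force: [-0.5, 1.0, 0.1]
grip_width: 0.0005
grasp_force: 0.0
```

```bash
python3 - <<'E'
from h import *
o=env.get_obs();print(m(o["tool_pos"]),o["force"],o["time_s"])
a=np.ascontiguousarray(env.read_camera("side")[:,:,::-1]);b=np.ascontiguousarray(env.read_camera("wrist")[:,:,::-1])
a=cv2.resize(a[125:285,180:305],(400,512),interpolation=2);b=cv2.resize(b[80:220,190:300],(400,512),interpolation=2)
cv2.imwrite("pics/s6.png",np.hstack([a,b]))
E
```

```text
[-6.870e+01 -1.000e-01  1.543e+02] [-0.46837024  0.97302459  0.13515309] 8.95
```

View pics/s6.png

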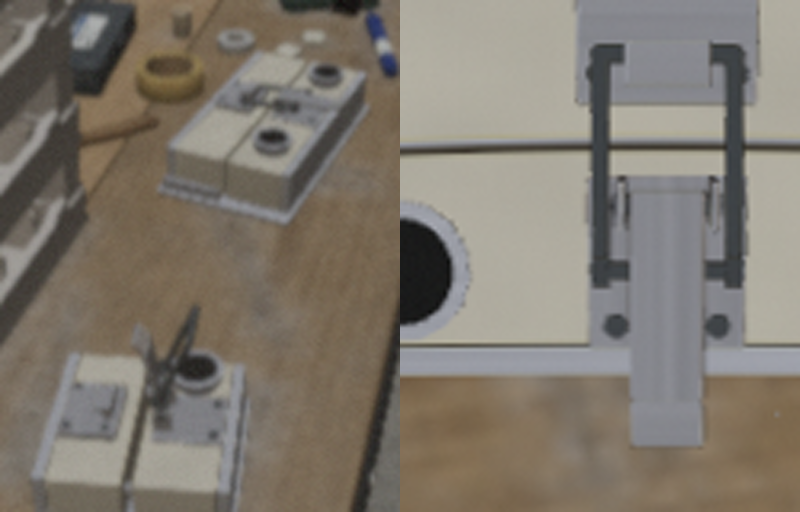

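The long mould's lever lies flat at (665,320) with the bar caught under the hook's nose at (668,50). The halves are drawn together and the short lever is still up at (175,345).

```bash
python3 -c "
from cell import env
print(env.sign_off())"
```

```text
the job is handed in; nothing more can be done
None
```

The long mould is clamped: its bail is hooked behind the keeper and its lever is down and staying there by itself. The short mould's lever is still up, and I handed the job in at about 9 s with the arm clear; no verdict came back.

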